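Lay out room controllers by size on a demonstration panel

ROBOT

A 6-joint arm with a two-finger parallel gripper is mounted at the origin on the work surface. World frame = base frame: x ahead of the robot, y to its left, z up, the work surface at z = 0. Lengths are in m, angles in rad, forces in N, time in s.
With the tool pointing down it reaches from about 0.3 to 0.875 m from the base axis. Payload 6.4 kg.
Tool frame: the origin (TCP) lies midway between the tips of the shut fingers; the grasp point (between the pads) lies ctrl.grip_depth behind it (ctrl.grip_depth is the distance from the TCP to the grasp point, in m); x points along the fingers, y is the direction in which the jaws open and shut, and the axes are right-handed (so a half turn about x gives the same grasp; the last joint's range is limited). The gripper opens to 85 mm and grips with 20 to 120 N. Pads are 22 mm wide; open, the fingers measure 114 mm over their backs; the gripper's body (76 mm by 85 mm) begins 54 mm behind the grasp point. The pads swing forward as they close: fully open they stand 13 mm farther back than shut.
Start: joints at [1.129, 0.181, 1.607, -0, 1.354, -0.206], TCP at [0.134, 0.559, 0.231] pointing down, gripper open.
Joint ranges: [-2.99, 2.99], [-0.89, 2.07], [0.3, 2.58], [-1.14, 4.28], [0, 2.63], [-3.12, 3.12]. Speed limits (rad/s): [2.57, 2.57, 3.01, 3.14, 3.14, 3.14].

INTERFACE

Orientations are given as a unit quaternion [w, x, y, z].
In Python, from bench import ctrl gives the robot as it stands.
- The arm moves only by the tool carry_out, never from a script. Its argument "motion" is one flat list of numbers, 7 for each row, row after row: the turn, a rotation vector about the tool's x, y, z in degrees, then the shift along the tool's x, y, z in m, then the gripper's target within -1 to 1 (shut at 1, half-way at 0, fully open at -1). A call has 1 to 10 rows; each row shifts and turns the pose as measured when the row begins, along the tool's axes as they then stand; what a row does not reach is not made up. A row lasts 1/10 s, in which the tool goes at most 50 mm and 8.59 degrees, less where a joint would pass 70% of its speed; a pose out of reach is approached as far as the arm can. A call with a gripper value outside its range is refused whole. The fingers move at their own pace and stop on an object; the grip force is fixed at half the most. Time passes only in rows, so rows that do not move let the fingers close. It gives the time, the measured TCP pose, the force and the opening at its end, in the units of the state.
- ctrl.get_obs(): the state, without advancing time (a new reading comes with each control period).
- ctrl.camera(name): name is "scene" or "top"; returns the picture (480x640x3 uint8, blue, green, red); there is no depth.
- ctrl.camera_params(name): a dict with "mtx" (3x3 intrinsics, pixels), "pose" (4x4, takes a point from camera to world coordinates). Camera axes: x right, y down, z forward; pixel columns grow to the right and rows downward; lengths in m; the calibration is good to about 2 mm. A picture is of the moment at which its call begins. camera_params takes no time and is no camera call.
- ctrl.hand_in(): hands the job in, once; it reports no verdict.
Trained networks look in the newest picture that a camera, given by its name, has taken for a name from the list of things; names that differ only in an ending like _2 or _b are one class to them, and where a whole thing is asked for, a point or a joint stands for the part that bears it (a point fixed in the world has none). Each returns a list of dicts, best first, with "conf" (0 to 1); they miss things now and then, are a little off and sometimes report something else, mostly with a low value. They report only what shows in the picture. A call takes as long as a camera call.
- ctrl.boxes_of(camera, thing): "point" ([x, y, z] in m, in the coordinates of the camera as it stood for that picture, good to about 4 mm: the middle of the surface that is visible of it).
- ctrl.trace(camera, thing): "pixels" (480x640 bool, what is visible of it).
- ctrl.landmark_of(camera, thing): "point" ([x, y, z] in m, in the coordinates of the camera as it stood for that picture, good to about 4 mm: a listed point, or the origin of a listed thing).
The state is a dict: "time_s": time; "q": joint angles; "dq": joint speeds; "joint_efforts": joint torques, N m; "eef_pos": TCP position; "eef_rot": TCP orientation; "wrist_force": force on the tool from outside, world axes, zero at the start; "torque": the same for the moment, N m; "opening": opening from 0.0 (shut) to 1.0 (fully open).
Only numpy, scipy, OpenCV 4.12 (cv2) and the standard library are available. Lean on these libraries where they do the work, as an engineer would, in place of code of your own. Each camera call takes 0.05 s, during which the arm holds its last target. There are 200 camera calls.

TASK

Lay out the demonstration panel: set the four white room controllers face up on the four steel wall plates of the black panel, one on each, in order of size, with the smallest next to the grey power supply and the largest at the far end of the row. Each should sit flat and centred on its plate, square to the panel with its width along the row, and be set down gently, not dropped. Leave the water bottle standing.

Things in the scene. Friction and masses are not known exactly. Their poses are not given: they have to be found in the camera images.
- ctrl_sensor: loose white wall controller lying face up, the smallest: a plain room sensor with four grey vent lines and a tiny green lamp, no screen; 0.08 kg; flat box 50 mm wide (its y) x 42 mm (its x, the height of its face) x 24 mm thick; origin at the centre of its underside, z up out of its face, +x towards the top of its face
- ctrl_small: loose white wall controller lying face up, the second smallest: a small grey-green screen above three grey keys in a row; 0.12 kg; flat box 71 mm wide (its y) x 50 mm (its x, the height of its face) x 24 mm thick; origin at the centre of its underside, z up out of its face, +x towards the top of its face
- ctrl_medium: loose white wall controller lying face up, the second largest: a grey-green screen with three grey keys stacked beside it; 0.17 kg; flat box 92 mm wide (its y) x 57 mm (its x, the height of its face) x 24 mm thick; origin at the centre of its underside, z up out of its face, +x towards the top of its face
- ctrl_large: loose white wall controller lying face up, the largest: a big black screen in a grey surround with four small round grey keys beside it; 0.23 kg; flat box 114 mm wide (its y) x 64 mm (its x, the height of its face) x 24 mm thick; origin at the centre of its underside, z up out of its face, +x towards the top of its face
- plate_a: one of four like steel wall plates, 36 x 36 x 3 mm, a dark hole in the middle, in a straight row 125 mm apart along a black perforated panel (700 x 110 x 12 mm) fixed flat on the table; names do not follow the row; origin at the centre of its underside, on the panel's top: its own top is 15 mm above the table; y along the row, x across the panel (blank white labels on the -x side), z up
- plate_b: one of four like steel wall plates, 36 x 36 x 3 mm, a dark hole in the middle, in a straight row 125 mm apart along a black perforated panel (700 x 110 x 12 mm) fixed flat on the table; names do not follow the row; origin at the centre of its underside, on the panel's top: its own top is 15 mm above the table; y along the row, x across the panel (blank white labels on the -x side), z up
- plate_c: one of four like steel wall plates, 36 x 36 x 3 mm, a dark hole in the middle, in a straight row 125 mm apart along a black perforated panel (700 x 110 x 12 mm) fixed flat on the table; names do not follow the row; origin at the centre of its underside, on the panel's top: its own top is 15 mm above the table; y along the row, x across the panel (blank white labels on the -x side), z up
- plate_d: one of four like steel wall plates, 36 x 36 x 3 mm, a dark hole in the middle, in a straight row 125 mm apart along a black perforated panel (700 x 110 x 12 mm) fixed flat on the table; names do not follow the row; origin at the centre of its underside, on the panel's top: its own top is 15 mm above the table; y along the row, x across the panel (blank white labels on the -x side), z up
- power_supply: grey box with green terminal strips, 54 mm (along the row) x 90 x 45 mm high, fixed on the panel at either end of the row, in line, 112.5 mm centre to centre beyond the end plate; a blue junction box, 35 mm high, is at the other end; origin at the centre of its underside, axes as the plates'
- bottle: clear water bottle with a blue cap, 64 mm across, 200 mm tall, standing loose at the side of the work; origin at the centre of its underside, z up

How it is judged:
At the end, for the whole second after the job is handed in: From the power supply along the row, the plates carry the sensor, small, medium and large controller: each within 12 mm of its plate's centre, flat on it and face up, square to it within 0.18 rad, released and at rest; the bottle is upright (((horizontal distance between plate_a and power_supply between 0.05 and 0.175 m and horizontal distance between ctrl_sensor and plate_a below 0.012 m and angle between the x axis of ctrl_sensor and the x axis of plate_a, either way round below 0.18 rad and z of ctrl_sensor in the frame of plate_a between 0.001 and 0.006 m) or (horizontal distance between plate_b and power_supply between 0.05 and 0.175 m and horizontal distance between ctrl_sensor and plate_b below 0.012 m and angle between the x axis of ctrl_sensor and the x axis of plate_b, either way round below 0.18 rad and z of ctrl_sensor in the frame of plate_b between 0.001 and 0.006 m) or (horizontal distance between plate_c and power_supply between 0.05 and 0.175 m and horizontal distance between ctrl_sensor and plate_c below 0.012 m and angle between the x axis of ctrl_sensor and the x axis of plate_c, either way round below 0.18 rad and z of ctrl_sensor in the frame of plate_c between 0.001 and 0.006 m) or (horizontal distance between plate_d and power_supply between 0.05 and 0.175 m and horizontal distance between ctrl_sensor and plate_d below 0.012 m and angle between the x axis of ctrl_sensor and the x axis of plate_d, either way round below 0.18 rad and z of ctrl_sensor in the frame of plate_d between 0.001 and 0.006 m)) and angle between each of ctrl_sensor, ctrl_small, ctrl_medium, ctrl_large's own z axis and vertical below 0.08 rad and linear speed of each of ctrl_sensor, ctrl_small, ctrl_medium, ctrl_large below 0.02 m/s and ((horizontal distance between plate_a and power_supply between 0.175 and 0.3 m and horizontal distance between ctrl_small and plate_a below 0.012 m and angle between the x axis of ctrl_small and the x axis of plate_a, either way round below 0.18 rad and z of ctrl_small in the frame of plate_a between 0.001 and 0.006 m) or (horizontal distance between plate_b and power_supply between 0.175 and 0.3 m and horizontal distance between ctrl_small and plate_b below 0.012 m and angle between the x axis of ctrl_small and the x axis of plate_b, either way round below 0.18 rad and z of ctrl_small in the frame of plate_b between 0.001 and 0.006 m) or (horizontal distance between plate_c and power_supply between 0.175 and 0.3 m and horizontal distance between ctrl_small and plate_c below 0.012 m and angle between the x axis of ctrl_small and the x axis of plate_c, either way round below 0.18 rad and z of ctrl_small in the frame of plate_c between 0.001 and 0.006 m) or (horizontal distance between plate_d and power_supply between 0.175 and 0.3 m and horizontal distance between ctrl_small and plate_d below 0.012 m and angle between the x axis of ctrl_small and the x axis of plate_d, either way round below 0.18 rad and z of ctrl_small in the frame of plate_d between 0.001 and 0.006 m)) and ((horizontal distance between plate_a and power_supply between 0.3 and 0.425 m and horizontal distance between ctrl_medium and plate_a below 0.012 m and angle between the x axis of ctrl_medium and the x axis of plate_a, either way round below 0.18 rad and z of ctrl_medium in the frame of plate_a between 0.001 and 0.006 m) or (horizontal distance between plate_b and power_supply between 0.3 and 0.425 m and horizontal distance between ctrl_medium and plate_b below 0.012 m and angle between the x axis of ctrl_medium and the x axis of plate_b, either way round below 0.18 rad and z of ctrl_medium in the frame of plate_b between 0.001 and 0.006 m) or (horizontal distance between plate_c and power_supply between 0.3 and 0.425 m and horizontal distance between ctrl_medium and plate_c below 0.012 m and angle between the x axis of ctrl_medium and the x axis of plate_c, either way round below 0.18 rad and z of ctrl_medium in the frame of plate_c between 0.001 and 0.006 m) or (horizontal distance between plate_d and power_supply between 0.3 and 0.425 m and horizontal distance between ctrl_medium and plate_d below 0.012 m and angle between the x axis of ctrl_medium and the x axis of plate_d, either way round below 0.18 rad and z of ctrl_medium in the frame of plate_d between 0.001 and 0.006 m)) and ((horizontal distance between plate_a and power_supply between 0.425 and 0.55 m and horizontal distance between ctrl_large and plate_a below 0.012 m and angle between the x axis of ctrl_large and the x axis of plate_a, either way round below 0.18 rad and z of ctrl_large in the frame of plate_a between 0.001 and 0.006 m) or (horizontal distance between plate_b and power_supply between 0.425 and 0.55 m and horizontal distance between ctrl_large and plate_b below 0.012 m and angle between the x axis of ctrl_large and the x axis of plate_b, either way round below 0.18 rad and z of ctrl_large in the frame of plate_b between 0.001 and 0.006 m) or (horizontal distance between plate_c and power_supply between 0.425 and 0.55 m and horizontal distance between ctrl_large and plate_c below 0.012 m and angle between the x axis of ctrl_large and the x axis of plate_c, either way round below 0.18 rad and z of ctrl_large in the frame of plate_c between 0.001 and 0.006 m) or (horizontal distance between plate_d and power_supply between 0.425 and 0.55 m and horizontal distance between ctrl_large and plate_d below 0.012 m and angle between the x axis of ctrl_large and the x axis of plate_d, either way round below 0.18 rad and z of ctrl_large in the frame of plate_d between 0.001 and 0.006 m)) and angle between bottle's own z axis and vertical below 0.15 rad); the robot touches nothing.
It fails at once if a controller is dropped or thrown (moves faster than 0.5 m/s, a fall of about 13 mm, with no finger touching it) ((contact force between ctrl_sensor and the fingers below 0.01 N and linear speed of ctrl_sensor above 0.5 m/s) or (contact force between ctrl_small and the fingers below 0.01 N and linear speed of ctrl_small above 0.5 m/s) or (contact force between ctrl_medium and the fingers below 0.01 N and linear speed of ctrl_medium above 0.5 m/s) or (contact force between ctrl_large and the fingers below 0.01 N and linear speed of ctrl_large above 0.5 m/s)).
It fails at once if the water bottle is knocked over (angle between bottle's own z axis and vertical above 0.5 rad).
It also fails if it takes over 112 s, if anything falls off the work surface, if the arm or the gripper's body presses on something with over 40 N, if the wrist force passes 120 N, or if a joint passes its speed limit or range.

## Working session

There is one attempt and no reset: what is moved stays moved. The work goes in short steps, Python scripts to look and compute and a tool call to move; the robot and the scene stay as the last step left them, time stands still between calls to the robot, and variables do not carry over. Pictures are saved under pics/ and viewed, about 12 in all and at most 16, crops included, and the job is handed in when it is done.

Besides the shell and the picture viewer there is one more tool, called after "Request:" as name(argument=value, ...) on one line, values as JSON. carry_out: Moves the arm, as the interface text tells. Its arguments: {"type":"object","properties":{"motion":{"type":"array"}},"required":["motion"]}

```bash
ls; mkdir -p pics
python3 - <<'E'
from bench import ctrl
import cv2, numpy as np
print(ctrl.get_obs(), ctrl.grip_depth)
for c in ("scene","top"):
    im=ctrl.camera(c); cv2.imwrite(f"pics/{c}0.png",im); p=ctrl.camera_params(c); print(c,p)
    for t in ["ctrl_sensor","ctrl_small","ctrl_medium","ctrl_large","plate_a","power_supply","bottle"]:
        for d in ctrl.landmark_of(c,t)[:5]:
            print(t,round(d["conf"],2),np.round((p["pose"]@np.r_[d["point"],1])[:3],3))
E
```

```text
pics
{'time_s': 0.0, 'q': array([ 1.12871704e+00,  1.81558044e-01,  1.60802300e+00,  2.63220572e-06,
        1.35376361e+00, -2.06315007e-01]), 'dq': array([ 0.0007067 ,  0.00093388, -0.00185933,  0.00083706,  0.0011352 ,
       -0.0005978 ]), 'joint_efforts': array([-3.04255582e-04, -4.44862890e+01, -3.51333797e+01, -2.46311065e-04,
        9.27161775e-03,  6.50989705e-06]), 'eef_pos': array([0.13406222, 0.55858764, 0.23036733]), 'eef_rot': array([ 0.70200095,  0.08257564,  0.7023973 , -0.08374938]), 'wrist_force': array([ 0.83735704, -0.26710893,  0.08661138]), 'torque': array([ 0.06487561, -0.00978651,  0.03423524]), 'opening': 0.9959072981668518} 0.0187
scene {'mtx': array([[613.84084373,   0.        , 317.21996966],
       [  0.        , 613.84084373, 241.46102745],
       [  0.        ,   0.        ,   1.        ]]), 'pose': array([[ 0.3806083 ,  0.53876748, -0.75157629,  1.68949985],
       [ 0.92469936, -0.21447066,  0.31453685, -0.56648893],
       [ 0.00827116, -0.81469745, -0.57982726,  0.96536118],
       [ 0.        ,  0.        ,  0.        ,  1.        ]])}
ctrl_sensor
[... 440 characters left out ...]
.8867848 ],
       [  0.        , 532.36776887, 242.19196694],
       [  0.        ,   0.        ,   1.        ]]), 'pose': array([[-0.0100848 , -0.99395017,  0.10936799,  0.40341406],
       [-0.99994447,  0.01035885,  0.00193788, -0.08455439],
       [-0.00305909, -0.10934237, -0.99399944,  1.06763224],
       [ 0.        ,  0.        ,  0.        ,  1.        ]])}
ctrl_sensor 0.55 [ 0.422 -0.093 -0.001]
ctrl_sensor 0.48 [0.622 0.322 0.012]
ctrl_medium 0.79 [ 0.444  0.264 -0.002]
ctrl_large 0.61 [ 0.429  0.096 -0.   ]
plate_a 0.81 [ 0.648 -0.168  0.009]
plate_a 0.77 [0.626 0.207 0.016]
plate_a 0.7 [ 0.643 -0.045  0.012]
plate_a 0.68 [0.637 0.086 0.015]
power_supply 0.74 [0.622 0.324 0.014]
```

View pics/top0.png

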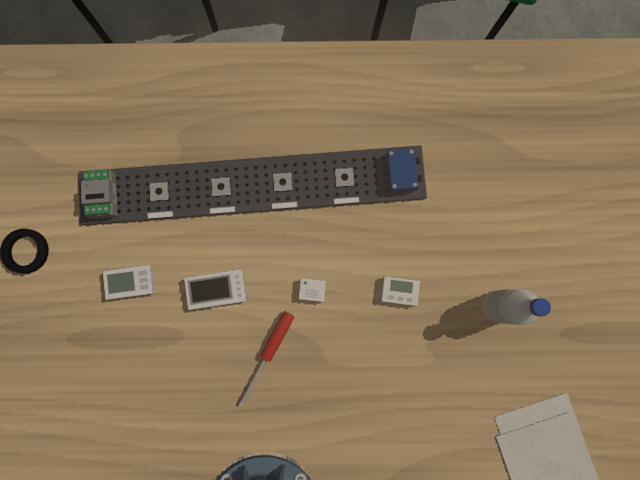

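View pics/scene0.png

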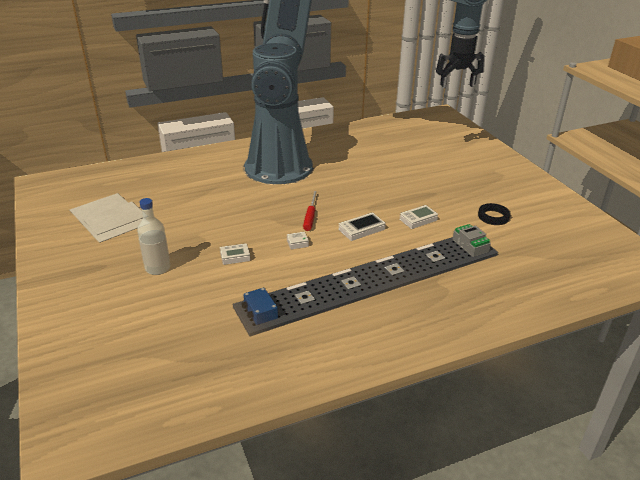

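The top picture shows the power supply at the left end (97,192). The plates are at (159,191), (221,187), (283,182) and (345,177). The controllers are medium (128,283), large (215,290), sensor (312,290) and small (401,291). The bottle is at (515,307), and a screwdriver lies at (270,350). The scene view agrees. Next I'll fit the poses from the masks.

```bash
cat > h.py <<'E'
from bench import ctrl
import cv2, numpy as np
from scipy.optimize import minimize
from scipy.spatial.transform import Rotation as R
DIM={"ctrl_sensor":(.042,.050),"ctrl_small":(.050,.071),"ctrl_medium":(.057,.092),"ctrl_large":(.064,.114)}
def proj(P,p):
    T=np.linalg.inv(p["pose"]); c=P@T[:3,:3].T+T[:3,3]; u=c@p["mtx"].T; return u[:,:2]/u[:,2:]
def onplane(uv,p,z):
    d=p["pose"][:3,:3]@np.linalg.inv(p["mtx"])@np.r_[uv,1]; o=p["pose"][:3,3]; return o+d*(z-o[2])/d[2]
def fit(cam,t,guess,z0=0.0):
    """pose (x,y,yaw) of box t from its mask in the camera's newest picture"""
    p=ctrl.camera_params(cam); a,b=DIM[t]; best=None
    for d in ctrl.trace(cam,t)[:4]:
        m=d["pixels"].astype(np.uint8); v,u=np.nonzero(m)
        q=onplane((u.mean(),v.mean()),p,z0+.02)
        if np.hypot(*(q[:2]-guess[:2]))<.04: best=m; conf=d["conf"]; break
    if best is None: return None
    S=4; u0,v0=u.min()-15,v.min()-15; w,h=np.ptp(u)+30,np.ptp(v)+30
    M=cv2.resize(best[v0:v0+h,u0:u0+w],None,fx=S,fy=S,interpolation=cv2.INTER_NEAREST)
    def cost(s):
        C=np.array([[i*a/2,j*b/2,k] for i in(-1,1) for j in(-1,1) for k in(z0,z0+.024)])
        C[:,:2]=C[:,:2]@np.array([[np.cos(s[2]),np.sin(s[2])],[-np.sin(s[2]),np.cos(s[2])]])+s[:2]
        uv=(proj(C,p)-[u0,v0]+.5)*S
        I=np.zeros_like(M); cv2.fillConvexPoly(I,cv2.convexHull((uv*16).astype(np.int32)),1,shift=4)
        return (I^M).sum()/M.sum()
    r=None
    for y in guess[2]+np.array([-.15,0,.15]):
        x=minimize(cost,[*q[:2],y],method="Nelder-Mead",options=dict(initial_simplex=np.array([q[0],q[1],y])+np.array([[0,0,0],[.006,0,0],[0,.006,0],[0,0,.12]]),xatol=1e-4,fatol=1e-4))
        if r is None or x.fun<r.fun: r=x
    return np.round(r.x,4),round(r.fun,3),round(conf,2)
def go(x,y,z,yaw):
    """turn (deg about tool axes) and then the shift in tool axes to TCP x,y,z; jaw axis = x axis at yaw"""
    o=ctrl.get_obs(); w,*v=o["eef_rot"]; Rc=R.from_quat([*v,w]); best=None
    for k in(0,np.pi):
        c,s=np.cos(yaw+k),np.sin(yaw+k); jy=np.array([c,s,0]); jx=np.array([0,0,-1.]); Rt=R.from_matrix(np.c_[jx,jy,np.cross(jx,jy)])
        rv=(Rc.inv()*Rt).as_rotvec(degrees=True)
        if best is None or np.linalg.norm(rv)<np.linalg.norm(best[0]): best=rv,Rt
    d=np.array([x,y,z])-o["eef_pos"]
    print("tcp",o["eef_pos"].round(4),"q6",o["q"][5].round(2),"open",round(o["opening"],3),"turn",best[0].round(2),"shift after turn",best[1].inv().apply(d).round(4),"shift now",Rc.inv().apply(d).round(4))
E
python3 - <<'E'
from h import *
G={"ctrl_sensor":(.424,-.095,0),"ctrl_small":(.42,-.273,0),"ctrl_medium":(.445,.265,0),"ctrl_large":(.43,.095,0)}
for c in("scene","top"):
    ctrl.camera(c); p=ctrl.camera_params(c)
    for t in G: print(c,t,fit(c,t,G[t]))
    for d in ctrl.trace(c,"plate_a"):
        v,u=np.nonzero(d["pixels"]); print("plate",round(d["conf"],2),len(u),onplane((u.mean(),v.mean()),p,.015).round(4))
go(.444,.265,.15,0)
E
```

```text
scene ctrl_sensor (array([ 0.4273, -0.0963, -0.1276]), np.float64(0.098), 0.77)
scene ctrl_small (array([ 0.4241, -0.2687, -0.1641]), np.float64(0.076), 0.89)
scene ctrl_medium (array([0.4445, 0.2659, 0.1825]), np.float64(0.098), 0.56)
scene ctrl_large (array([0.4292, 0.0941, 0.1438]), np.float64(0.065), 0.58)
plate 0.61 147 [ 0.6476 -0.0399  0.015 ]
plate 0.6 134 [0.6392 0.0843 0.015 ]
plate 0.57 172 [ 0.6546 -0.1658  0.015 ]
top ctrl_sensor (array([ 0.4243, -0.0958, -0.0973]), np.float64(0.062), 0.8)
top ctrl_small (array([ 0.4209, -0.2692, -0.1327]), np.float64(0.052), 0.87)
top ctrl_medium (array([0.4436, 0.2664, 0.1215]), np.float64(0.042), 0.59)
top ctrl_large None
plate 0.83 315 [0.6252 0.2101 0.015 ]
plate 0.74 339 [ 0.6492 -0.1645  0.015 ]
plate 0.55 309 [0.6335 0.0854 0.015 ]
tcp [0.1343 0.5591 0.2313] q6 -0.21 open 1.003 turn [76.49 -0.   -0.  ] shift after turn [0.0813 0.3097 0.2941] shift now [ 0.0813 -0.2136  0.3698]
```

Request:
carry_out(motion=[8.5, 0, 0, 0.01, 0, 0, -1, 8.5, 0, 0, 0.01, 0, 0, -1, 8.5, 0, 0, 0.01, 0, 0, -1, 8.5, 0, 0, 0.01, 0, 0, -1, 8.5, 0, 0, 0.01, 0, 0, -1, 8.5, 0, 0, 0.01, 0, 0, -1, 8.5, 0, 0, 0.01, 0, 0, -1, 8.4, 0, 0, 0.01, 0, 0, -1, 0, 0, 0, 0, 0, 0, -1])

```text
time_s: 2.3
eef_pos: [0.1347, 0.5599, 0.1493]
eef_rot: [0.531, 0.467, 0.531, -0.466]
wrist_force: [-0.0, -0.7, 0.5]
opening: 1.001
```

```bash
python3 -c "
from h import *
go(.444,.266,.12,.15)"
```

```text
tcp [0.1347 0.5599 0.1493] q6 1.0 open 1.001 turn [-1.21 -0.1  -0.07] shift after turn [0.0293 0.2619 0.3368] shift now [0.029  0.269  0.3312]
```

Request:
carry_out(motion=[-1.2, 0, 0, 0.003, 0.027, 0.033, -1, 0, 0, 0, 0.003, 0.026, 0.034, -1, 0, 0, 0, 0.003, 0.026, 0.034, -1, 0, 0, 0, 0.003, 0.026, 0.034, -1, 0, 0, 0, 0.003, 0.026, 0.034, -1, 0, 0, 0, 0.003, 0.026, 0.034, -1, 0, 0, 0, 0.003, 0.026, 0.034, -1, 0, 0, 0, 0.003, 0.026, 0.034, -1, 0, 0, 0, 0.003, 0.026, 0.034, -1, 0, 0, 0, 0.003, 0.026, 0.034, -1])

```text
time_s: 3.3
eef_pos: [0.4605, 0.2667, 0.1258]
eef_rot: [0.549, 0.451, 0.549, -0.44]
wrist_force: [0.0, 0.1, 0.4]
opening: 1.001
```

Run:
```python
from h import *
go(.444,.266,.003,.15)
im=ctrl.camera("scene"); cv2.imwrite("pics/s1.png",im[100:340,200:560])
print(fit("scene","ctrl_large",(.43,.095,0.1)))
```

```text
tcp [0.4605 0.2667 0.1258] q6 0.09 open 1.001 turn [ 3.26 -0.54 -0.72] shift after turn [ 0.1228 -0.0164 -0.0018] shift now [ 0.1226 -0.0179 -0.0016]
(array([0.4295, 0.094 , 0.1698]), np.float64(0.078), 0.67)
```

View pics/s1.png

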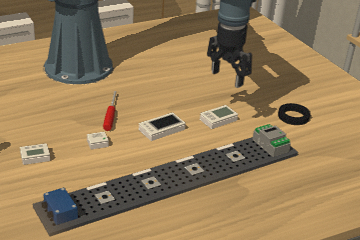

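The gripper is above and slightly behind the medium controller at crop pixel (218,117). I'll correct the offset and then descend.

Request:
carry_out(motion=[3.3, -0.5, -0.7, 0.02, -0.016, -0.002, -1, 0, 0, 0, 0.02, 0, 0, -1, 0, 0, 0, 0.02, 0, 0, -1, 0, 0, 0, 0.01, 0, 0, -1, 0, 0, 0, 0, 0, 0, -1])

```text
time_s: 3.9
eef_pos: [0.4496, 0.2646, 0.0573]
eef_rot: [0.538, 0.462, 0.536, -0.458]
wrist_force: [0.2, 0.6, -0.1]
opening: 0.998
```

```bash
python3 -c "
from h import *
go(.444,.266,.003,.15)"
```

```text
tcp [0.4496 0.2646 0.0573] q6 0.15 open 0.998 turn [ 0.22 -0.05 -0.41] shift after turn [ 0.0543 -0.0054 -0.0023] shift now [ 0.0543 -0.0057 -0.0022]
```

Request:
carry_out(motion=[0, 0, -0.4, 0.014, -0.006, 0.002, -1, 0, 0, 0, 0.014, 0, 0, -1, 0, 0, 0, 0.013, 0, 0, -1, 0, 0, 0, 0.013, 0, 0, -1, 0, 0, 0, 0, 0, 0, -1, 0, 0, 0, 0, 0, 0, 0.2, 0, 0, 0, 0, 0, 0, 1, 0, 0, 0, 0, 0, 0, 1, 0, 0, 0, 0, 0, 0, 1, 0, 0, 0, 0, 0, 0, 1])

```text
time_s: 4.9
eef_pos: [0.4457, 0.2629, 0.0016]
eef_rot: [0.538, 0.461, 0.537, -0.458]
wrist_force: [-0.3, 0.4, -2.3]
opening: 0.654
```

Run:
```python
from h import *
go(.444,.266,.003,.15)
im=ctrl.camera("scene"); cv2.imwrite("pics/s2.png",cv2.resize(im[140:300,340:540],None,fx=3,fy=3))
```

```text
tcp [0.4457 0.2629 0.0016] q6 0.14 open 0.654 turn [ 0.44 -0.1  -0.24] shift after turn [-0.0014 -0.0012 -0.0033] shift now [-0.0014 -0.0012 -0.0033]
```

View pics/s2.png

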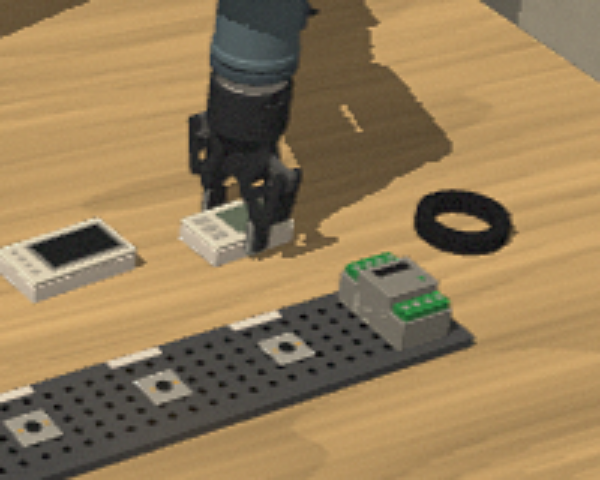

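Opening 0.654 is about 57 mm, so the medium controller is gripped. The TCP sits about 3 mm off its centre along the row. Lifting.

Request:
carry_out(motion=[0, 0, 0, -0.01, 0, 0, 1, 0, 0, 0, -0.02, 0, 0, 1, 0, 0, 0, -0.025, 0, 0, 1, 0, 0, 0, -0.025, 0, 0, 1, 5.4, 0, 0, 0, 0, 0, 1, 0, 0, 0, 0, 0, 0, 1])

```text
time_s: 5.55
eef_pos: [0.4445, 0.2625, 0.087]
eef_rot: [0.515, 0.486, 0.515, -0.483]
wrist_force: [0.0, -1.0, -1.8]
opening: 0.652
```

```bash
python3 -c "
from h import *
go(.644,-.043,.08,.063)"
```

```text
tcp [0.4445 0.2625 0.087 ] q6 0.24 open 0.652 turn [-0.09 -0.1  -0.16] shift after turn [0.007  0.1799 0.3175] shift now [0.007  0.1804 0.3172]
```

Request:
carry_out(motion=[0, 0, 0, 0, 0.01, 0.018, 1, 0, 0, 0, 0, 0.02, 0.035, 1, 0, 0, 0, 0, 0.02, 0.035, 1, 0, 0, 0, 0, 0.02, 0.035, 1, 0, 0, 0, 0, 0.02, 0.035, 1, 0, 0, 0, 0, 0.02, 0.035, 1, 0, 0, 0, 0, 0.02, 0.035, 1, 0, 0, 0, 0, 0.02, 0.035, 1, 0, 0, 0, 0, 0.012, 0.02, 1, 0, 0, 0, 0, 0, 0, 1])

```text
time_s: 6.55
eef_pos: [0.6307, -0.0178, 0.0863]
eef_rot: [0.522, 0.477, 0.523, -0.476]
wrist_force: [0.7, -0.5, -2.1]
opening: 0.653
```

```bash
python3 -c "
from h import *
go(.644,-.043,.04,.063)"
```

```text
tcp [ 0.6307 -0.0178  0.0863] q6 -0.31 open 0.653 turn [ 1.6  -0.15 -0.  ] shift after turn [0.0463 0.0117 0.026 ] shift now [0.0463 0.011  0.0264]
```

Request:
carry_out(motion=[1.6, 0, 0, 0, 0.011, 0.026, 1, 0, 0, 0, 0.02, 0, 0, 1, 0, 0, 0, 0.02, 0, 0, 1, 0, 0, 0, 0, 0, 0, 1])

```text
time_s: 6.95
eef_pos: [0.6423, -0.0418, 0.0444]
eef_rot: [0.515, 0.483, 0.519, -0.482]
wrist_force: [0.3, 1.0, -3.4]
opening: 0.652
```

Run:
```python
from h import *
go(.644,-.043,.017,.063)
for c in("top","scene"):
    im=ctrl.camera(c); z=ctrl.get_obs()["eef_pos"][2]-.0016
    print(c,fit(c,"ctrl_medium",(.644,-.04,.06),z)); 
    if c=="scene": cv2.imwrite("pics/s3.png",cv2.resize(im[180:340,220:500],None,fx=2.8,fy=2.8))
```

```text
tcp [ 0.6423 -0.0418  0.0444] q6 -0.32 open 0.652 turn [ 0.33 -0.27  0.19] shift after turn [0.0274 0.0016 0.0013] shift now [0.0274 0.0017 0.0014]
top (array([ 0.5878,  0.0841, -1.29  ]), np.float64(1.0), 0.71)
scene (array([ 0.6437, -0.0381,  0.0219]), np.float64(0.84), 0.76)
```

View pics/s3.png

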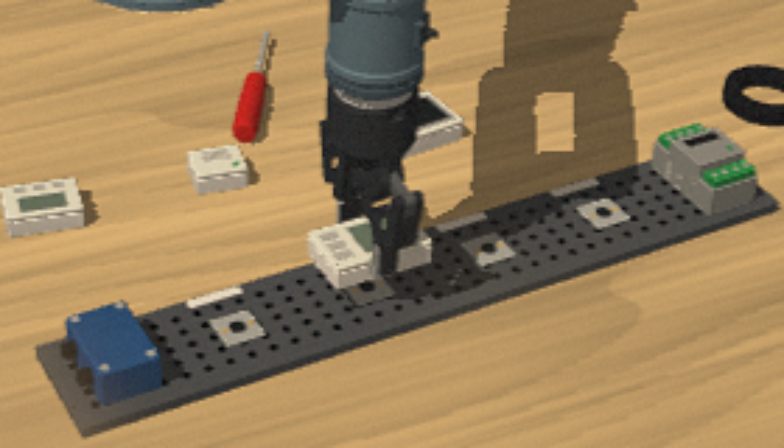

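The medium controller hangs above plate 3 at crop pixel (368,285), the second plate from the blue box. I'll lower it the last 27 mm.

Request:
carry_out(motion=[0.3, -0.3, 0.2, 0.01, 0.002, 0.001, 1, 0, 0, 0, 0.008, 0, 0, 1, 0, 0, 0, 0.004, 0, 0, 1, 0, 0, 0, 0.002, 0, 0, 1, 0, 0, 0, 0.001, 0, 0, 1, 0, 0, 0, 0, 0, 0, 1])

```text
time_s: 7.75
eef_pos: [0.6492, -0.0426, 0.024]
eef_rot: [0.52, 0.485, 0.512, -0.482]
wrist_force: [0.2, -0.2, -2.1]
opening: 0.656
```

```bash
python3 -c "
from h import *
go(.644,-.043,.0166,.063);print(ctrl.get_obs()['wrist_force'])"
```

```text
tcp [ 0.6492 -0.0426  0.024 ] q6 -0.31 open 0.656 turn [ 0.09  0.24 -0.61] shift after turn [ 0.0074 -0.0052  0.0001] shift now [ 0.0073 -0.0053  0.    ]
[ 0.16587094 -0.23509667 -2.05842055]
```

Request:
carry_out(motion=[0, 0.2, -0.6, 0.003, -0.005, 0, 1, 0, 0, 0, 0.002, 0, 0, 1, 0, 0, 0, 0, 0, 0, 1])

```text
time_s: 8.05
eef_pos: [0.644, -0.0431, 0.0189]
eef_rot: [0.516, 0.483, 0.516, -0.484]
wrist_force: [0.1, -0.8, -2.8]
opening: 0.655
```

```bash
python3 -c "
from h import *
go(.644,-.043,.0166,.063);print(ctrl.get_obs()['wrist_force'])"
```

```text
tcp [ 0.644  -0.0431  0.0189] q6 -0.31 open 0.655 turn [0.09 0.03 0.02] shift after turn [ 0.0023  0.     -0.0001] shift now [ 0.0023  0.     -0.0001]
[ 0.10045111 -0.79286862 -2.83309593]
```

Request:
carry_out(motion=[0, 0, 0, 0.0015, 0, 0, 1, 0, 0, 0, 0.001, 0, 0, 1, 0, 0, 0, 0, 0, 0, 1])

```text
time_s: 8.35
eef_pos: [0.6442, -0.0433, 0.0163]
eef_rot: [0.516, 0.484, 0.516, -0.484]
wrist_force: [0.5, -0.3, -2.3]
opening: 0.652
```

Request:
carry_out(motion=[0, 0, 0, 0.0015, 0, 0, 1, 0, 0, 0, 0, 0, 0, 1])

```text
time_s: 8.55
eef_pos: [0.6446, -0.0434, 0.0166]
eef_rot: [0.516, 0.484, 0.516, -0.484]
wrist_force: [-0.8, 0.8, -1.7]
opening: 0.653
```

Request:
carry_out(motion=[0, 0, 0, 0.001, 0, 0, 1, 0, 0, 0, 0, 0, 0, 0.2, 0, 0, 0, 0, 0, 0, -1, 0, 0, 0, 0, 0, 0, -1, 0, 0, 0, 0, 0, 0, -1, 0, 0, 0, 0, 0, 0, -1])

```text
time_s: 9.15
eef_pos: [0.6457, -0.0436, 0.0163]
eef_rot: [0.517, 0.484, 0.515, -0.483]
wrist_force: [0.2, -0.2, 0.0]
opening: 1.003
```

Run:
```python
from h import *
go(.430,.095,.1,.15)
im=ctrl.camera("scene"); cv2.imwrite("pics/s4.png",cv2.resize(im[180:340,220:500],None,fx=2.8,fy=2.8))
```

```text
tcp [ 0.6457 -0.0436  0.0163] q6 -0.31 open 1.003 turn [-4.89  0.1  -0.16] shift after turn [-0.0837 -0.1926 -0.1693] shift now [-0.0846 -0.2061 -0.1521]
```

View pics/s4.png

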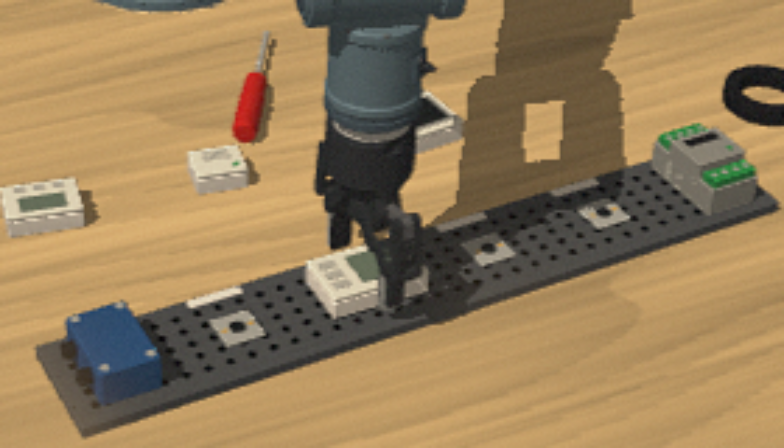

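The medium controller sits on its plate and the fingers are open. Lifting, then on to the large one.

Request:
carry_out(motion=[0, 0, 0, -0.01, 0, 0, -1, 0, 0, 0, -0.025, 0, 0, -1, 0, 0, 0, -0.03, 0, 0, -1, 0, 0, 0, -0.03, 0, 0, -1, -4.9, 0, 0, 0, 0, 0, -1, 0, 0, 0, 0, -0.03, -0.026, -1, 0, 0, 0, 0, -0.037, -0.033, -1, 0, 0, 0, 0, -0.037, -0.033, -1, 0, 0, 0, 0, -0.037, -0.033, -1, 0, 0, 0, 0, -0.025, -0.022, -1])

```text
time_s: 10.2
eef_pos: [0.4588, 0.0764, 0.1198]
eef_rot: [0.54, 0.464, 0.531, -0.459]
wrist_force: [0.6, -0.9, -0.6]
opening: 1.003
```

Run:
```python
from h import *
go(.430,.095,.05,.15)
ctrl.camera("top"); z=.015
print(fit("top","ctrl_medium",(.644,-.04,.06),z)); ctrl.camera("scene"); print(fit("scene","ctrl_medium",(.644,-.04,.06),z))
```

```text
tcp [0.4588 0.0764 0.1198] q6 -0.24 open 1.003 turn [-0.1   0.31 -0.71] shift after turn [ 0.0698 -0.0257 -0.0227] shift now [ 0.0694 -0.0266 -0.0231]
(array([ 0.6431, -0.0403, -0.0014]), np.float64(0.042), 0.79)
(array([ 0.6449, -0.0403,  0.0626]), np.float64(0.063), 0.77)
```

The medium controller measures (0.644, -0.040), right on target.

Request:
carry_out(motion=[0, 0.3, -0.7, 0.01, -0.026, -0.023, -1, 0, 0, 0, 0.02, 0, 0, -1, 0, 0, 0, 0.02, 0, 0, -1, 0, 0, 0, 0.01, 0, 0, -1, 0, 0, 0, 0, 0, 0, -1])

```text
time_s: 10.9
eef_pos: [0.4428, 0.0911, 0.0629]
eef_rot: [0.54, 0.466, 0.53, -0.46]
wrist_force: [-0.4, 0.0, -0.5]
opening: 0.998
```

```bash
python3 -c "
from h import *
go(.430,.095,.003,.15)"
```

```text
tcp [0.4428 0.0911 0.0629] q6 -0.2 open 0.998 turn [-0.3   0.26 -0.86] shift after turn [ 0.0599 -0.0121 -0.0058] shift now [ 0.0597 -0.013  -0.006 ]
```

Request:
carry_out(motion=[0, 0.3, -0.9, 0.01, -0.013, -0.006, -1, 0, 0, 0, 0.005, 0, 0, -1, 0, 0, 0, 0, 0, 0, -1])

```text
time_s: 11.2
eef_pos: [0.4305, 0.0945, 0.0479]
eef_rot: [0.534, 0.463, 0.535, -0.463]
wrist_force: [0.2, -1.2, -0.2]
opening: 0.996
```

```bash
python3 -c "
from h import *
go(.430,.095,.003,.15)"
```

```text
tcp [0.4305 0.0945 0.0479] q6 -0.2 open 0.996 turn [-0.39 -0.04 -0.02] shift after turn [ 0.0449 -0.0005 -0.0006] shift now [ 0.0449 -0.0005 -0.0005]
```

Request:
carry_out(motion=[0, 0, 0, 0.011, 0, 0, -1, 0, 0, 0, 0.011, 0, 0, -1, 0, 0, 0, 0.011, 0, 0, -1, 0, 0, 0, 0.01, 0, 0, -1, 0, 0, 0, 0, 0, 0, -1])

```text
time_s: 11.7
eef_pos: [0.4313, 0.0945, 0.0018]
eef_rot: [0.535, 0.464, 0.534, -0.462]
wrist_force: [-0.8, 0.2, -0.2]
opening: 1.001
```

```bash
python3 -c "
from h import *
go(.430,.095,.003,.15)"
```

```text
tcp [0.4313 0.0945 0.0018] q6 -0.2 open 1.001 turn [-0.39 -0.02 -0.11] shift after turn [-0.0012 -0.0012 -0.0007] shift now [-0.0012 -0.0012 -0.0007]
```

Close, then lift.

Request:
carry_out(motion=[0, 0, 0, 0, 0, 0, 0.2, 0, 0, 0, 0, 0, 0, 1, 0, 0, 0, 0, 0, 0, 1, 0, 0, 0, 0, 0, 0, 1, 0, 0, 0, -0.01, 0, 0, 1, 0, 0, 0, -0.02, 0, 0, 1, 0, 0, 0, -0.025, 0, 0, 1, 0, 0, 0, -0.025, 0, 0, 1, 5, 0, 0, 0, 0, 0, 1, 0, 0, 0, 0, 0, 0, 1])

```text
time_s: 12.7
eef_pos: [0.4301, 0.0946, 0.0876]
eef_rot: [0.513, 0.486, 0.514, -0.486]
wrist_force: [-1.0, -0.5, -2.5]
opening: 0.732
```

```bash
python3 -c "
from h import *
go(.652,-.165,.08,.063)"
```

```text
tcp [0.4301 0.0946 0.0876] q6 -0.11 open 0.732 turn [-0.5  -0.04 -0.01] shift after turn [0.0076 0.2051 0.2731] shift now [0.0075 0.2075 0.2713]
```

Request:
carry_out(motion=[0, 0, 0, 0, 0.013, 0.017, 1, 0, 0, 0, 0, 0.027, 0.035, 1, 0, 0, 0, 0, 0.027, 0.035, 1, 0, 0, 0, 0, 0.027, 0.035, 1, 0, 0, 0, 0, 0.027, 0.035, 1, 0, 0, 0, 0, 0.027, 0.035, 1, 0, 0, 0, 0, 0.027, 0.035, 1, 0, 0, 0, 0, 0.02, 0.026, 1, 0, 0, 0, 0, 0.01, 0.015, 1, 0, 0, 0, 0, 0, 0, 1])

```text
time_s: 13.7
eef_pos: [0.6557, -0.1685, 0.0838]
eef_rot: [0.517, 0.479, 0.522, -0.48]
wrist_force: [-0.6, -0.1, -2.8]
opening: 0.738
```

```bash
python3 -c "
from h import *
go(.652,-.165,.04,.063)"
```

```text
tcp [ 0.6557 -0.1685  0.0838] q6 -0.51 open 0.738 turn [ 1.   -0.21  0.33] shift after turn [ 0.0438 -0.0035 -0.0038] shift now [ 0.0438 -0.0032 -0.0037]
```

Request:
carry_out(motion=[1, -0.2, 0.3, 0.01, -0.004, -0.004, 1, 0, 0, 0, 0.018, 0, 0, 1, 0, 0, 0, 0.012, 0, 0, 1, 0, 0, 0, 0, 0, 0, 1])

```text
time_s: 14.1
eef_pos: [0.6466, -0.1602, 0.0392]
eef_rot: [0.514, 0.483, 0.518, -0.484]
wrist_force: [-0.1, 0.2, -2.6]
opening: 0.731
```

```bash
python3 -c "
from h import *
go(.652,-.165,.0168,.063)
im=ctrl.camera('scene'); cv2.imwrite('pics/s5.png',cv2.resize(im[180:340,220:500],None,fx=2.8,fy=2.8))"
```

```text
tcp [ 0.6466 -0.1602  0.0392] q6 -0.49 open 0.731 turn [ 0.12 -0.21  0.33] shift after turn [0.0224 0.0051 0.0051] shift now [0.0224 0.0052 0.0052]
```

View pics/s5.png

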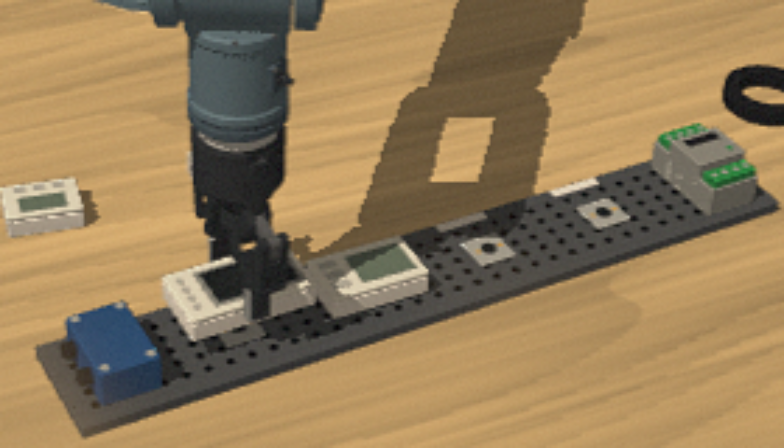

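The large controller is above plate 4 at crop pixel (240,335), clear of the medium one. I'll correct sideways by 5 mm, then lower.

Request:
carry_out(motion=[0, -0.2, 0.3, 0.005, 0.005, 0.005, 1, 0, 0, 0, 0.005, 0, 0, 1, 0, 0, 0, 0, 0, 0, 1])

```text
time_s: 14.45
eef_pos: [0.6534, -0.1645, 0.0308]
eef_rot: [0.517, 0.483, 0.515, -0.483]
wrist_force: [-0.1, -0.3, -1.9]
opening: 0.737
```

```bash
python3 -c "
from h import *
go(.652,-.165,.0168,.063)"
```

```text
tcp [ 0.6534 -0.1645  0.0308] q6 -0.49 open 0.737 turn [ 0.21  0.08 -0.15] shift after turn [ 0.014  -0.0015  0.0004] shift now [ 0.014  -0.0015  0.0004]
```

Request:
carry_out(motion=[0, 0, -0.1, 0.005, -0.001, 0, 1, 0, 0, 0, 0.004, 0, 0, 1, 0, 0, 0, 0.002, 0, 0, 1, 0, 0, 0, 0.0015, 0, 0, 1, 0, 0, 0, 0, 0, 0, 1])

```text
time_s: 14.95
eef_pos: [0.653, -0.165, 0.0181]
eef_rot: [0.517, 0.483, 0.515, -0.483]
wrist_force: [0.2, 0.3, -2.5]
opening: 0.735
```

Request:
carry_out(motion=[0, 0, 0, 0.001, 0, 0, 1, 0, 0, 0, 0.001, 0, 0, 1, 0, 0, 0, 0, 0, 0, 1])

```text
time_s: 15.25
eef_pos: [0.6534, -0.1652, 0.0168]
eef_rot: [0.518, 0.483, 0.515, -0.483]
wrist_force: [0.6, -0.6, -2.7]
opening: 0.733
```

Request:
carry_out(motion=[0, 0, 0, 0.001, 0, 0, 1, 0, 0, 0, 0.001, 0, 0, 1, 0, 0, 0, 0, 0, 0, 1])

```text
time_s: 15.55
eef_pos: [0.6537, -0.1653, 0.0169]
eef_rot: [0.518, 0.483, 0.515, -0.483]
wrist_force: [0.5, -0.8, -2.8]
opening: 0.735
```

Height has stopped changing at the expected value, so it is in contact. Release and lift.

Request:
carry_out(motion=[0, 0, 0, 0, 0, 0, 0.2, 0, 0, 0, 0, 0, 0, -1, 0, 0, 0, 0, 0, 0, -1, 0, 0, 0, 0, 0, 0, -1, 0, 0, 0, 0, 0, 0, -1, 0, 0, 0, -0.01, 0, 0, -1, 0, 0, 0, -0.025, 0, 0, -1, 0, 0, 0, -0.03, 0, 0, -1, 0, 0, 0, -0.03, 0, 0, -1, 0, 0, 0, 0, 0, 0, -1])

```text
time_s: 16.55
eef_pos: [0.6543, -0.1655, 0.1178]
eef_rot: [0.519, 0.483, 0.514, -0.483]
wrist_force: [-0.2, -0.5, 0.6]
opening: 0.999
```

```bash
python3 -c "
from h import *
go(.4225,-.269,.1,-.14)"
```

```text
tcp [ 0.6543 -0.1655  0.1178] q6 -0.49 open 0.999 turn [11.83  0.19 -0.3 ] shift after turn [ 0.0178 -0.2151  0.1348] shift now [ 0.0169 -0.2382  0.0878]
```

Request:
carry_out(motion=[6, 0.1, -0.1, 0, 0, 0, -1, 5.8, 0.1, -0.2, 0, 0, 0, -1, 0, 0, 0, 0, -0.02, 0.013, -1, 0, 0, 0, 0, -0.036, 0.022, -1, 0, 0, 0, 0, -0.036, 0.022, -1, 0, 0, 0, 0, -0.036, 0.022, -1, 0, 0, 0, 0, -0.036, 0.022, -1, 0, 0, 0, 0, -0.025, 0.016, -1, 0, 0, 0, 0, -0.012, 0.007, -1, 0, 0, 0, 0, 0, 0, -1])

```text
time_s: 17.55
eef_pos: [0.4313, -0.2605, 0.1199]
eef_rot: [0.464, 0.536, 0.46, -0.534]
wrist_force: [-0.3, -0.2, -0.2]
opening: 0.999
```

```bash
python3 -c "
from h import *
go(.4225,-.269,.06,-.14)
for c in ('top','scene'):
    ctrl.camera(c); print(c,fit(c,'ctrl_large',(.652,-.165,.06),.015),fit(c,'ctrl_medium',(.644,-.04,.06),.015))"
```

```text
tcp [ 0.4313 -0.2605  0.1199] q6 -0.64 open 0.999 turn [-0.33  0.09 -0.38] shift after turn [ 0.0599 -0.0075  0.0096] shift now [ 0.0598 -0.0079  0.0096]
top (array([ 0.6514, -0.1658,  0.0633]), np.float64(0.039), 0.9) (array([ 0.6431, -0.04  ,  0.0348]), np.float64(0.051), 0.72)
scene (array([ 0.6551, -0.1649,  0.0737]), np.float64(0.04), 0.76) (array([ 0.645 , -0.0401,  0.0342]), np.float64(0.049), 0.55)
```

Large is good at (0.653, -0.165). Now the small one.

Request:
carry_out(motion=[-0.3, 0.1, -0.4, 0.005, -0.008, 0.01, -1, 0, 0, 0, 0.02, 0, 0, -1, 0, 0, 0, 0.025, 0, 0, -1, 0, 0, 0, 0.01, 0, 0, -1, 0, 0, 0, 0, 0, 0, -1])

```text
time_s: 18.35
eef_pos: [0.425, -0.2697, 0.0575]
eef_rot: [-0.466, -0.531, -0.466, 0.532]
wrist_force: [0.3, -0.4, -1.0]
opening: 1.003
```

```bash
python3 -c "
from h import *
go(.4225,-.269,.003,-.14)"
```

```text
tcp [ 0.425  -0.2697  0.0575] q6 -0.67 open 1.003 turn [0.53 0.06 0.01] shift after turn [ 0.0545 -0.0026 -0.0004] shift now [ 0.0545 -0.0026 -0.0005]
```

Request:
carry_out(motion=[0.5, 0, 0, 0.014, -0.002, 0, -1, 0, 0, 0, 0.014, 0, 0, -1, 0, 0, 0, 0.014, 0, 0, -1, 0, 0, 0, 0.009, 0, 0, -1, 0, 0, 0, 0, 0, 0, -1, 0, 0, 0, 0, 0, 0, 0.2, 0, 0, 0, 0, 0, 0, 1, 0, 0, 0, 0, 0, 0, 1, 0, 0, 0, 0, 0, 0, 1, 0, 0, 0, 0, 0, 0, 1])

```text
time_s: 19.35
eef_pos: [0.4256, -0.2723, 0.0075]
eef_rot: [-0.467, -0.533, -0.462, 0.533]
wrist_force: [-0.7, -0.0, -2.0]
opening: 0.567
```

```bash
python3 -c "
from h import *
go(.4225,-.269,.003,-.14)"
```

```text
tcp [ 0.4256 -0.2723  0.0075] q6 -0.67 open 0.567 turn [ 0.14  0.26 -0.22] shift after turn [ 0.0045 -0.0035 -0.0029] shift now [ 0.0045 -0.0035 -0.0029]
```

The grip is 4.5 mm higher than I want, so I'll reopen, lower and regrip.

Request:
carry_out(motion=[0, 0, 0, 0, 0, 0, -1, 0, 0, 0, 0, 0, 0, -1, 0, 0, 0, 0, 0, 0, -1, 0, 0, 0, 0.005, -0.003, -0.003, -1, 0, 0, 0, 0.0, 0, 0, -1, 0, 0, 0, 0, 0, 0, 0.2, 0, 0, 0, 0, 0, 0, 1, 0, 0, 0, 0, 0, 0, 1, 0, 0, 0, 0, 0, 0, 1, 0, 0, 0, 0, 0, 0, 1])

```text
time_s: 20.35
eef_pos: [0.4234, -0.2691, 0.0029]
eef_rot: [-0.467, -0.533, -0.462, 0.533]
wrist_force: [1.0, 0.2, 0.7]
opening: 0.574
```

```bash
python3 -c "
from h import *
go(.4225,-.269,.003,-.14)"
```

```text
tcp [ 0.4234 -0.2691  0.0029] q6 -0.66 open 0.574 turn [ 0.14  0.31 -0.29] shift after turn [-0.0001 -0.0009  0.    ] shift now [-0.0001 -0.0009  0.    ]
```

Request:
carry_out(motion=[0, 0, 0, -0.01, 0, 0, 1, 0, 0, 0, -0.02, 0, 0, 1, 0, 0, 0, -0.03, 0, 0, 1, 0, 0, 0, -0.03, 0, 0, 1, -5.8, 0.1, -0.1, 0, 0, 0, 1, -5.8, 0.2, -0.2, 0, 0, 0, 1, 0, 0, 0, 0, 0, 0, 1])

```text
time_s: 21.05
eef_pos: [0.4221, -0.2677, 0.0991]
eef_rot: [0.517, 0.481, 0.518, -0.482]
wrist_force: [0.2, 0.4, -1.7]
opening: 0.572
```

```bash
python3 -c "
from h import *
go(.636,.085,.09,.063)"
```

```text
tcp [ 0.4221 -0.2677  0.0991] q6 -0.87 open 0.572 turn [ 0.48 -0.04  0.12] shift after turn [ 0.0091  0.2357 -0.3386] shift now [ 0.0089  0.2385 -0.3366]
```

Request:
carry_out(motion=[0.5, 0, 0, 0, 0.014, -0.02, 1, 0, 0, 0, 0, 0.028, -0.04, 1, 0, 0, 0, 0, 0.028, -0.04, 1, 0, 0, 0, 0, 0.028, -0.04, 1, 0, 0, 0, 0, 0.028, -0.04, 1, 0, 0, 0, 0, 0.028, -0.04, 1, 0, 0, 0, 0, 0.028, -0.04, 1, 0, 0, 0, 0, 0.028, -0.04, 1, 0, 0, 0, 0, 0.015, -0.022, 1, 0, 0, 0, 0, 0, 0, 1])

```text
time_s: 22.05
eef_pos: [0.6361, 0.0752, 0.0994]
eef_rot: [0.506, 0.492, 0.507, -0.494]
wrist_force: [-0.7, -0.4, -1.4]
opening: 0.571
```

```bash
python3 -c "
from h import *
go(.636,.085,.05,.063)"
```

```text
tcp [0.6361 0.0752 0.0994] q6 -0.09 open 0.571 turn [-2.07  0.05  0.13] shift after turn [ 0.0494  0.0005 -0.0098] shift now [ 0.0494  0.0002 -0.0098]
```

Request:
carry_out(motion=[-2, 0, 0.1, 0.01, 0, -0.01, 1, 0, 0, 0, 0.02, 0, 0, 1, 0, 0, 0, 0.02, 0, 0, 1, 0, 0, 0, 0.005, 0, 0, 1, 0, 0, 0, 0, 0, 0, 1])

```text
time_s: 22.55
eef_pos: [0.632, 0.0848, 0.0399]
eef_rot: [0.514, 0.483, 0.516, -0.486]
wrist_force: [-1.3, -0.5, -1.5]
opening: 0.571
```

```bash
python3 -c "
from h import *
go(.636,.085,.018,.063)"
```

```text
tcp [0.632  0.0848 0.0399] q6 -0.11 open 0.571 turn [-0.1   0.05  0.3 ] shift after turn [0.0219 0.004  0.    ] shift now [0.0219 0.0041 0.    ]
```

Request:
carry_out(motion=[0, 0, 0.3, 0.007, 0.004, 0, 1, 0, 0, 0, 0.004, 0, 0, 1, 0, 0, 0, 0.002, 0, 0, 1, 0, 0, 0, 0, 0, 0, 1])

```text
time_s: 22.95
eef_pos: [0.6371, 0.0837, 0.0277]
eef_rot: [0.516, 0.485, 0.514, -0.485]
wrist_force: [0.1, 0.5, -2.4]
opening: 0.569
```

```bash
python3 -c "
from h import *
go(.636,.085,.018,.063)"
```

```text
tcp [0.6371 0.0837 0.0277] q6 -0.11 open 0.569 turn [-0.21  0.06 -0.16] shift after turn [ 0.0097 -0.0011 -0.0014] shift now [ 0.0097 -0.0011 -0.0014]
```

Request:
carry_out(motion=[0, 0, -0.1, 0.004, -0.001, -0.001, 1, 0, 0, 0, 0.002, 0, 0, 1, 0, 0, 0, 0.0015, 0, 0, 1, 0, 0, 0, 0.001, 0, 0, 1, 0, 0, 0, 0.001, 0, 0, 1, 0, 0, 0, 0, 0, 0, 1])

```text
time_s: 23.55
eef_pos: [0.6369, 0.0848, 0.0186]
eef_rot: [0.516, 0.485, 0.514, -0.484]
wrist_force: [0.4, 0.1, -1.4]
opening: 0.567
```

Request:
carry_out(motion=[0, 0, 0, 0.001, 0, 0, 1, 0, 0, 0, 0.001, 0, 0, 1, 0, 0, 0, 0, 0, 0, 1])

```text
time_s: 23.85
eef_pos: [0.6373, 0.0849, 0.0183]
eef_rot: [0.516, 0.485, 0.514, -0.484]
wrist_force: [-0.2, -0.5, -1.8]
opening: 0.571
```

Request:
carry_out(motion=[0, 0, 0, 0, 0, 0, 0.2, 0, 0, 0, 0, 0, 0, -1, 0, 0, 0, 0, 0, 0, -1, 0, 0, 0, 0, 0, 0, -1, 0, 0, 0, 0, 0, 0, -1, 0, 0, 0, -0.01, 0, 0, -1, 0, 0, 0, -0.025, 0, 0, -1, 0, 0, 0, -0.03, 0, 0, -1, 0, 0, 0, -0.03, 0, 0, -1, 0, 0, 0, 0, 0, 0, -1])

```text
time_s: 24.85
eef_pos: [0.6372, 0.0849, 0.1186]
eef_rot: [0.516, 0.485, 0.513, -0.484]
wrist_force: [0.9, -0.6, 1.8]
opening: 0.999
```

```bash
python3 -c "
from h import *
go(.4258,-.096,.1,-.11)"
```

```text
tcp [0.6372 0.0849 0.1186] q6 -0.11 open 0.999 turn [ 9.72  0.07 -0.21] shift after turn [ 0.0186 -0.1903  0.203 ] shift now [ 0.0181 -0.2219  0.168 ]
```

Request:
carry_out(motion=[5, 0, -0.1, 0, 0, 0, -1, 4.7, 0, -0.1, 0, 0, 0, -1, 0, 0, 0, 0, -0.018, 0.019, -1, 0, 0, 0, 0, -0.033, 0.035, -1, 0, 0, 0, 0, -0.033, 0.035, -1, 0, 0, 0, 0, -0.033, 0.035, -1, 0, 0, 0, 0, -0.033, 0.035, -1, 0, 0, 0, 0, -0.025, 0.027, -1, 0, 0, 0, 0, -0.012, 0.013, -1, 0, 0, 0, 0, 0, 0, -1])

```text
time_s: 25.85
eef_pos: [0.4219, -0.0951, 0.1199]
eef_rot: [0.473, 0.529, 0.469, -0.526]
wrist_force: [0.9, 0.2, 0.0]
opening: 1.003
```

```bash
python3 -c "
from h import *
go(.4258,-.096,.06,-.11)
for c in ('top','scene'):
    ctrl.camera(c); print(c,fit(c,'ctrl_small',(.636,.085,.06),.015),fit(c,'ctrl_large',(.652,-.165,.06),.015))"
```

```text
tcp [ 0.4219 -0.0951  0.1199] q6 -0.39 open 1.003 turn [-0.23  0.07 -0.41] shift after turn [0.0599 0.004  0.0005] shift now [0.0599 0.0035 0.0004]
top (array([0.6358, 0.084 , 0.0567]), np.float64(0.059), 0.65) (array([ 0.6523, -0.1659,  0.0658]), np.float64(0.081), 0.95)
scene (array([0.6365, 0.0847, 0.0515]), np.float64(0.082), 0.84) None
```

Small is good at (0.636, 0.084). Now the sensor.

Request:
carry_out(motion=[0, 0, -0.4, 0.01, 0.004, 0, -1, 0, 0, 0, 0.02, 0, 0, -1, 0, 0, 0, 0.02, 0, 0, -1, 0, 0, 0, 0.01, 0, 0, -1, 0, 0, 0, 0, 0, 0, -1])

```text
time_s: 26.65
eef_pos: [0.4324, -0.0916, 0.0586]
eef_rot: [0.475, 0.525, 0.473, -0.525]
wrist_force: [-0.2, -0.4, -0.8]
opening: 0.999
```

```bash
python3 -c "
from h import *
go(.4258,-.096,.003,-.11)"
```

```text
tcp [ 0.4324 -0.0916  0.0586] q6 -0.38 open 0.999 turn [ 0.42  0.07 -0.17] shift after turn [ 0.0556 -0.0061  0.0051] shift now [ 0.0556 -0.0063  0.005 ]
```

Request:
carry_out(motion=[0.4, 0, -0.1, 0.014, -0.006, 0.005, -1, 0, 0, 0, 0.013, 0, 0, -1, 0, 0, 0, 0.012, 0, 0, -1, 0, 0, 0, 0.012, 0, 0, -1, 0, 0, 0, 0, 0, 0, -1])

```text
time_s: 27.15
eef_pos: [0.4292, -0.0962, 0.008]
eef_rot: [0.475, 0.526, 0.471, -0.526]
wrist_force: [0.2, -0.4, -0.3]
opening: 1.0
```

```bash
python3 -c "
from h import *
go(.4258,-.096,.003,-.11)"
```

```text
tcp [ 0.4292 -0.0962  0.008 ] q6 -0.38 open 1.0 turn [ 0.17  0.16 -0.29] shift after turn [ 0.005  -0.0034  0.0002] shift now [ 0.005  -0.0034  0.0001]
```

Request:
carry_out(motion=[0, 0.1, -0.3, 0.005, -0.003, 0, -1, 0, 0, 0, 0, 0, 0, -1, 0, 0, 0, 0, 0, 0, 0.2, 0, 0, 0, 0, 0, 0, 1, 0, 0, 0, 0, 0, 0, 1, 0, 0, 0, 0, 0, 0, 1, 0, 0, 0, 0, 0, 0, 1])

```text
time_s: 27.85
eef_pos: [0.4279, -0.0966, 0.0046]
eef_rot: [0.474, 0.526, 0.471, -0.526]
wrist_force: [0.6, 0.0, -0.8]
opening: 0.478
```

```bash
python3 -c "
from h import *
go(.4258,-.096,.003,-.11)"
```

```text
tcp [ 0.4279 -0.0966  0.0046] q6 -0.39 open 0.478 turn [ 0.19  0.12 -0.16] shift after turn [ 0.0016 -0.0021 -0.0004] shift now [ 0.0016 -0.0021 -0.0004]
```

Request:
carry_out(motion=[0, 0, 0, -0.01, 0, 0, 1, 0, 0, 0, -0.02, 0, 0, 1, 0, 0, 0, -0.03, 0, 0, 1, 0, 0, 0, -0.03, 0, 0, 1, -5, 0.1, -0.1, 0, 0, 0, 1, -4.8, 0, 0, 0, 0, 0, 1, 0, 0, 0, 0, 0, 0, 1])

```text
time_s: 28.55
eef_pos: [0.4272, -0.0961, 0.1018]
eef_rot: [0.518, 0.482, 0.517, -0.482]
wrist_force: [0.2, -0.1, -0.2]
opening: 0.476
```

```bash
python3 -c "
from h import *
go(.628,.2095,.1,.063)"
```

```text
tcp [ 0.4272 -0.0961  0.1018] q6 -0.56 open 0.476 turn [ 0.4   0.05 -0.08] shift after turn [ 0.0018  0.2196 -0.2924] shift now [ 0.0018  0.2217 -0.2908]
```

Request:
carry_out(motion=[0.4, 0, 0, 0, 0.014, -0.019, 1, 0, 0, 0, 0, 0.028, -0.038, 1, 0, 0, 0, 0, 0.028, -0.038, 1, 0, 0, 0, 0, 0.028, -0.038, 1, 0, 0, 0, 0, 0.028, -0.038, 1, 0, 0, 0, 0, 0.028, -0.038, 1, 0, 0, 0, 0, 0.028, -0.038, 1, 0, 0, 0, 0, 0.02, -0.027, 1, 0, 0, 0, 0, 0.012, -0.015, 1, 0, 0, 0, 0, 0, 0, 1])

```text
time_s: 29.55
eef_pos: [0.6315, 0.2158, 0.1019]
eef_rot: [0.509, 0.491, 0.508, -0.492]
wrist_force: [-0.4, 0.2, -0.3]
opening: 0.476
```

```bash
python3 -c "
from h import *
go(.628,.2095,.05,.063)"
```

```text
tcp [0.6315 0.2158 0.1019] q6 0.12 open 0.476 turn [-1.65  0.13  0.03] shift after turn [ 0.0519 -0.0039  0.0061] shift now [ 0.0519 -0.0037  0.0061]
```

Request:
carry_out(motion=[-1.7, 0.1, 0, 0.01, -0.004, 0.006, 1, 0, 0, 0, 0.02, 0, 0, 1, 0, 0, 0, 0.02, 0, 0, 1, 0, 0, 0, 0.005, 0, 0, 1, 0, 0, 0, 0, 0, 0, 1])

```text
time_s: 30.05
eef_pos: [0.6246, 0.2069, 0.0451]
eef_rot: [0.514, 0.484, 0.515, -0.487]
wrist_force: [0.0, -0.4, -0.4]
opening: 0.477
```

```bash
python3 -c "
from h import *
go(.628,.2095,.0196,.063)"
```

```text
tcp [0.6246 0.2069 0.0451] q6 0.08 open 0.477 turn [-0.3   0.12  0.28] shift after turn [ 0.0255  0.0035 -0.0024] shift now [ 0.0255  0.0036 -0.0025]
```

Request:
carry_out(motion=[-0.2, 0.1, 0.2, 0.01, 0.003, -0.002, 1, 0, 0, 0, 0.004, 0, 0, 1, 0, 0, 0, 0.002, 0, 0, 1, 0, 0, 0, 0, 0, 0, 1])

```text
time_s: 30.45
eef_pos: [0.6288, 0.2085, 0.0303]
eef_rot: [0.515, 0.485, 0.514, -0.485]
wrist_force: [-0.3, -0.3, -0.7]
opening: 0.477
```

```bash
python3 -c "
from h import *
go(.628,.2095,.0196,.063)"
```

```text
tcp [0.6288 0.2085 0.0303] q6 0.08 open 0.477 turn [-0.2   0.   -0.08] shift after turn [ 0.0107 -0.0007 -0.001 ] shift now [ 0.0107 -0.0008 -0.001 ]
```

Request:
carry_out(motion=[0, 0, -0.1, 0.004, -0.001, -0.001, 1, 0, 0, 0, 0.002, 0, 0, 1, 0, 0, 0, 0.002, 0, 0, 1, 0, 0, 0, 0.001, 0, 0, 1, 0, 0, 0, 0.001, 0, 0, 1, 0, 0, 0, 0, 0, 0, 1])

```text
time_s: 31.05
eef_pos: [0.6284, 0.2099, 0.0205]
eef_rot: [0.515, 0.485, 0.514, -0.484]
wrist_force: [-0.4, 0.1, -1.1]
opening: 0.475
```

Request:
carry_out(motion=[0, 0, 0, 0.001, 0, 0, 1, 0, 0, 0, 0, 0, 0, 1])

```text
time_s: 31.25
eef_pos: [0.6285, 0.2099, 0.0195]
eef_rot: [0.515, 0.485, 0.514, -0.484]
wrist_force: [-0.6, -0.1, -0.4]
opening: 0.476
```

Request:
carry_out(motion=[0, 0, 0, 0.001, 0, 0, 1, 0, 0, 0, 0.0005, 0, 0, 1, 0, 0, 0, 0, 0, 0, 1])

```text
time_s: 31.55
eef_pos: [0.6288, 0.21, 0.0193]
eef_rot: [0.515, 0.485, 0.514, -0.484]
wrist_force: [0.2, 0.1, -0.9]
opening: 0.475
```

Height has stopped changing, so it is in contact. Release, lift and move back out of view.

Request:
carry_out(motion=[0, 0, 0, 0, 0, 0, 0.3, 0, 0, 0, 0, 0, 0, -1, 0, 0, 0, 0, 0, 0, -1, 0, 0, 0, 0, 0, 0, -1, 0, 0, 0, 0, 0, 0, -1, 0, 0, 0, -0.01, 0, 0, -1, 0, 0, 0, -0.025, 0, 0, -1, 0, 0, 0, -0.04, 0, 0, -1, 0, 0, 0, -0.04, 0, 0, -1, 0, 0, 0, -0.03, 0, 0, -1])

```text
time_s: 32.55
eef_pos: [0.6248, 0.2092, 0.1645]
eef_rot: [0.513, 0.482, 0.517, -0.487]
wrist_force: [0.9, -0.6, 0.3]
opening: 1.0
```

Request:
carry_out(motion=[0, 0, 0, 0, -0.02, 0, -1, 0, 0, 0, 0, -0.04, 0, -1, 0, 0, 0, 0, -0.04, 0, -1, 0, 0, 0, 0, -0.04, 0, -1, 0, 0, 0, 0, -0.04, 0, -1, 0, 0, 0, 0, -0.02, 0, -1, 0, 0, 0, 0, 0, 0, -1])

```text
time_s: 33.25
eef_pos: [0.4243, 0.1975, 0.1773]
eef_rot: [0.517, 0.489, 0.512, -0.481]
wrist_force: [-0.5, 0.3, 0.7]
opening: 1.001
```

Run:
```python
from h import *
G={"ctrl_sensor":(.628,.2095,.06),"ctrl_small":(.636,.085,.06),"ctrl_medium":(.644,-.04,.06),"ctrl_large":(.652,-.165,.06)}
for c in ("top","scene"):
    im=ctrl.camera(c)
    for t in G: print(c,t,fit(c,t,G[t],.015))
    cv2.imwrite(f"pics/end_{c}.png",cv2.resize(im[130:340,60:440] if c=="top" else im[180:340,120:520],None,fx=2,fy=2))
```

```text
top ctrl_sensor (array([0.6275, 0.2106, 0.0275]), np.float64(0.125), 0.85)
top ctrl_small (array([0.6358, 0.084 , 0.0562]), np.float64(0.049), 0.63)
top ctrl_medium (array([ 0.643 , -0.0393,  0.0405]), np.float64(0.036), 0.83)
top ctrl_large (array([ 0.6523, -0.1661,  0.0713]), np.float64(0.039), 0.72)
scene ctrl_sensor (array([0.6282, 0.2114, 0.0212]), np.float64(0.074), 0.6)
scene ctrl_small (array([0.6377, 0.0849, 0.0588]), np.float64(0.053), 0.64)
scene ctrl_medium (array([ 0.6455, -0.0403,  0.0449]), np.float64(0.069), 0.8)
scene ctrl_large (array([ 0.6541, -0.166 ,  0.0521]), np.float64(0.04), 0.56)
```

View pics/end_top.png

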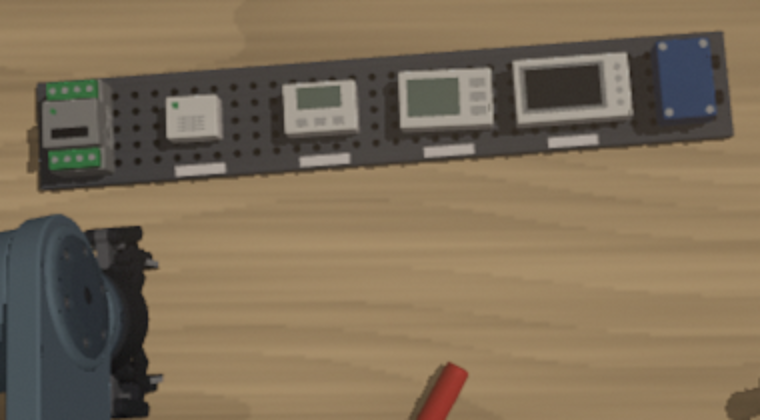

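View pics/end_scene.png

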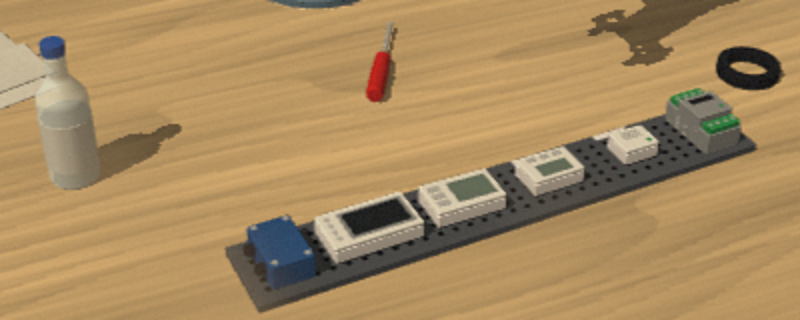

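All four controllers are in order, flat and centred, at crop pixels (193,117), (320,107), (446,98) and (572,88) in the top view. The bottle stands at (68,120) in the scene crop.

```bash
python3 -c "
from bench import ctrl
print(ctrl.hand_in())"
```

```text
the job is handed in; nothing more can be done
None
```

I set the four controllers on their plates: sensor next to the power supply, then small, medium, and large next to the blue junction box. I lowered each one until its height stopped changing, then released it. The job was handed in at about 33 s; no verdict is reported.

- **Position:** In the last check, both cameras put every controller within about 2 mm of the plate centre I had estimated. Before the first move, the two cameras differed by about 4 mm in x on the plates; I used the average.
- **Squareness:** The fitted angles agree with the panel to within about 0.02 rad. The sensor is the exception at about 0.04 rad; its mask fit was the weakest. The limit is 0.18 rad.
- **Rest of the scene:** The final pictures show all four controllers flat and face up. The bottle is upright and the gripper is clear.

Not everything went cleanly:

- I gripped the small controller about 4.5 mm too high and regripped it before lifting.
- The network missed the large controller in two pictures.
- The fit on the medium controller while it was still held in the gripper was unusable, so I ignored it.

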